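Seat a glass grid standard on the measuring stage

TASK

Slide the framed glass grid plate across the stage, keeping it flat on the glass, until it sits square and home against both the far rail and the end stop, and slide the sprung clamp along the rail until its plunger bears on the plate and is pressed about half way in. Be gentle: this is fragile glass, so never let the plate be pressed with more than 20 N, nor the stage glass, and leave everything else on the stage and table where it is.

Things in the scene. Friction and masses are not known exactly. Their poses are not given: they have to be found in the camera images.
- plate_center (a point): glass grid plate: glass pane with an etched grid in an aluminium frame, 90 (x) by 130 (y) by 16 mm high, 0.2 to 0.45 kg, loose on the stage glass, turned up to 20 degrees; too wide to grasp. Pushed by its edges it slides with 1 to 4 N. Point: its centre, 8 mm above the stage top; y along its length. Its +x long side belongs against the rail, its +y end against the stop
- stop: end stop: aluminium block with a 6 mm rubber pad, locked on the left (+y) part of the rail; x -24 to 32, y 0 to 42, 36 mm high, knurled screw up to 54 mm. Origin: the inner corner where the plate belongs: x 0 = face of the rail's rubber, y 0 = face of the stop's pad, z 0 = stage top; axes as the world's. Plate home: centre at x -45, y -65, z 8 mm here. Each rubber gives 4 N per mm, at most 4 mm
- rail_face (a point): middle of the rail's face at stage-top height: aluminium bar along y over the stage's far side, 15 mm high, 25 mm deep (to +x) with its black rubber facing (6 mm, same give as the stop's), reaching 225 mm to the right (-y) and 215 mm to the left of here. The stage, with all on it, stands elsewhere each time, never turned
- clamp: sprung clamp: aluminium block like the stop, at the right (-y) end of the same rail; slides along it to the left (+y) far enough to reach the plate, against about 5 N of drag, and stays where it is left. Origin: on the line of the rail's face, at the block's left face, at stage-top height; axes as the world's. Block x -24 to 32, y -36 to 0, up to 36 mm; on it at x 12.5, y -18 a steel post 14 mm across, 36 to 54 mm high
- clamp_back (a point): middle of the clamp's flat back (right, -y) face, 26 mm above the stage top, where it can be pushed to the left along +y; the rail below it is 15 mm high
- plunger_tip (a point): rounded tip of the clamp's steel plunger, 8 mm thick, pointing along +y at the plate's right end, 10 mm above the stage top and 12 mm in front (-x) of the rail's face; fully out it stands 16 mm proud of the block's left face
- plunger (a joint): how far the clamp's plunger is pressed in, in m: 0 = fully out, 0.012 = fully in. Its spring gives about 1 N when out and 3.4 N when fully in. At half way, 0.006, the clamp block's left face is 10 mm from the plate's right end
- stage_glass: the dark glass pane let flush into the black measuring stage, 210 mm (x) by 340 mm (y); its origin is the middle of its upper face, which is the stage top, 90 mm above the table. The black stage around it is 360 mm by 480 mm, its middle 25 mm farther from the robot than the pane's
- ring_gauge: bystander: steel ring, 60 mm across, 20 mm high, on the stage; origin under its centre
- v_block: bystander: dark steel V-block, 40 by 50 mm, 34 mm high, on the stage; origin under its centre
- ball_standard: bystander: white ball on a stem and a round steel foot 44 mm across, 58 mm high, on the stage; origin under its centre
- brush: bystander: lens brush 150 mm long, lying on the table to the right of the robot; origin near its middle
- blower: bystander: black rubber blower bulb with a metal nozzle, 62 mm across, 95 mm high, standing on the table; origin under its centre
- square: bystander: steel L-shaped square, 75 by 108 mm, 22 mm high, lying on the table to the left of the robot; origin under the middle of its thick leg
- objective: bystander: black objective lens standing on the table, 56 mm across, 60 mm high; origin under its centre
There are look-alikes about, which are no part of the job. What is shaped like the part that bears plate_center but blue is not meant.

How it is judged:
At the end, for the whole second after the job is handed in: The plate lies flat and at rest, its long side against the far rail and its left end against the end stop (gap at its middle under 2.5 mm to each, square within 1.7 degrees), and the clamp has been left with its plunger pressed in by the plate, between 2 and 10.5 mm of its 12 mm travel (x of plate_center in the frame of stop above -0.0475 m and y of plate_center in the frame of stop between -0.0675 and -0.06 m and angle between the y axis of plate_center and the y axis of stop, either way round below 0.03 rad and angle between plate_center's own z axis and vertical below 0.05 rad and value of joint plunger between 0.002 and 0.0105 m and linear speed of plate below 0.01 m/s); the robot touches nothing.
It fails at once if the fingers or arm press the plate with more than 20 N (contact force between any of the fingers, the arm and plate above 20 N).
It fails at once if the clamp presses the plate with more than 20 N (contact force between clamp and plate above 20 N).
It fails at once if the fingers or arm press the stage glass with more than 20 N (contact force between any of the fingers, the arm and stage_glass above 20 N).
It fails at once if the plate is tipped (more than 6 degrees) or lifted (more than 8 mm) off the stage glass (angle between plate_center's own z axis and vertical above 0.105 rad or z of plate_center in the frame of stop above 0.016 m).
It fails at once if one of the other things on the stage or table is moved by more than 15 mm (distance of any of ring_gauge, v_block, ball_standard, brush, blower, square, objective from where it was at the start of the episode above 0.015 m).
It also fails if it takes over 72 s, if anything falls off the work surface, if the arm or the gripper's body presses on something with over 40 N, if the wrist force passes 120 N, or if a joint passes its speed limit or range.

ROBOT

A 7-joint arm with a two-finger parallel gripper is mounted at the origin on the work surface. World frame = base frame: x ahead of the robot, y to its left, z up, the work surface at z = 0. Lengths are in m, angles in rad, forces in N, time in s.
With the tool pointing down it reaches from about 0.35 to 0.9 m from the base axis. Payload 7.2 kg.
Tool frame: the origin (TCP) lies at the very end of the fingers, on their centre line; the grasp point (between the pads) lies 19 mm behind it; z points along the fingers, y is the line along which they close (so a half turn about z gives the same grasp; the last joint's range is limited). The gripper opens to 88 mm and grips with 3 to 60 N. Pads are 20 mm wide; open, the fingers measure 115 mm over their backs; the gripper's body (75 mm by 178 mm) begins 61 mm behind the grasp point.
Start: joints at [-1.213, 0.411, -0.013, 1.596, 0.006, 1.134, -0.082], TCP at [0.258, 0.569, 0.223] pointing down, gripper open.
Joint ranges: [-2.95, 2.95], [-0.29, 1.99], [-1.47, 1.44], [0.14, 2.54], [-1.03, 4.17], [0.13, 1.85], [-2.86, 2.86]. Speed limits (rad/s): [2.39, 2.39, 3.01, 3.01, 3.14, 3.14, 3.14].

INTERFACE

Orientations are given as [roll, pitch, yaw] about the fixed x, y, z axes, in that order (R = Rz(yaw) Ry(pitch) Rx(roll)).
In Python, from bench import manip gives the robot as it stands.
- The arm moves only by the tool servo_tool, never from a script. Its argument "motion" is a list of rows, each a list of 2 entries, a list of its own where there are three numbers: the shift along the world's x, y, z in m, then the turn, a rotation vector about the world's x, y, z in units of 8 degrees (1.0 is 8 degrees). A call has 1 to 20 rows; each row shifts and turns the commanded pose from where the row before left it; what a row does not reach is not made up. A row lasts 1/10 s, in which the tool goes at most 50 mm and 8.59 degrees, less where a joint would pass 70% of its speed; a pose out of reach is approached as far as the arm can. A call is refused whole if a number of a shift passes 0.05 or a number of a turn 1, either way. A call with a gripper value outside its range is refused whole. "hand" is the finger opening in m, from 0 to 0.0878, set as the call begins (left out, the last holds). The fingers move at their own pace and stop on an object; "force" is the grip in N (left out, the last holds). Time passes only in rows, so rows that do not move let the fingers close. It gives the time, the measured TCP pose, the force, the opening and the grip force at its end, in the units of the state.
- manip.state(): the state, without advancing time (a new reading comes with each control period).
- manip.grab_frame(name): name is "side" or "top" or "wrist"; returns a dict with "img" (420x560x3 uint8, blue, green, red), "fx", "fy", "cx", "cy" (pixels), "view" (4x4, takes a point from world to camera coordinates). Camera axes: x right, y down, z forward; pixel columns grow to the right and rows downward; lengths in m; the calibration is good to about 2 mm. A picture is of the moment at which its call begins. There is no depth.
- manip.job_done(): hands the job in; it is judged then, once.
The state is a dict: "time": time; "joints": joint angles; "dq": joint speeds; "joint_torque": joint torques, N m; "position": TCP position; "tool_rot": TCP orientation; "wrist_force": force on the tool from outside, world axes, zero at the start; "wrist_torque": the same for the moment, N m; "gripper_width": finger opening in m; "grip_force": force on a finger pad.
Only numpy, scipy, OpenCV 4.12 (cv2) and the standard library are available. Lean on these libraries where they do the work, as an engineer would, in place of code of your own. Each camera call takes 0.05 s, during which the arm holds its last target. There are 200 camera calls.

## Working session

There is one attempt and no reset: what is moved stays moved. The work goes in short steps, Python scripts to look and compute and a tool call to move; the robot and the scene stay as the last step left them, time stands still between calls to the robot, and variables do not carry over. Pictures are saved under pics/ and viewed, at most 10 in all, crops included, and the job is handed in when it is done.

Besides the shell and the picture viewer there is one more tool, called after "Request:" by a JSON object that holds its "op" and its "data", one argument or row to a line. servo_tool: Moves the arm, as the interface text tells. Its arguments: {"type":"object","properties":{"motion":{"type":"array"},"hand":{"type":"number"},"force":{"type":"number"}},"required":["motion"]}

```bash
mkdir -p pics
cat > h.py <<'E'
import numpy as np, cv2
from bench import manip
def grab(n,f):
    d=manip.grab_frame(n); cv2.imwrite('pics/'+f,d['img']); np.savez('pics/'+f+'.npz',**{k:np.array(v) for k,v in d.items()}); return d
def load(f): return np.load('pics/'+f+'.npz')
def back(d,u,v,z):
    V=np.array(d['view']); R,t=V[:3,:3],V[:3,3]; c=-R.T@t
    r=R.T@np.array([(u-d['cx'])/d['fx'],(v-d['cy'])/d['fy'],1]); return c+r*(z-c[2])/r[2]
def proj(d,p):
    V=np.array(d['view']); q=V[:3,:3]@np.array(p)+V[:3,3]; return np.array([d['fx']*q[0]/q[2]+d['cx'],d['fy']*q[1]/q[2]+d['cy']])
E
python3 - <<'E'
from h import *
for n in('top','side'):
    d=grab(n,n+'0.png'); V=np.array(d['view']); print(n,-V[:3,:3].T@V[:3,3],d['fx'],V[:3,:3].round(2).tolist())
print(manip.state())
E
```

```text
top [0.37449117 0.02009287 1.47445177] 451.38131480838183 [[-0.01, -1.0, 0.01], [-0.99, 0.01, -0.12], [0.12, -0.01, -0.99]]
side [-0.15995086 -0.78901452  1.01047054] 544.6247768517198 [[0.76, -0.66, 0.0], [-0.43, -0.5, -0.76], [0.5, 0.57, -0.65]]
{'time': 0.1, 'joints': array([-1.21321421,  0.41181921, -0.01270563,  1.59692364,  0.00559341,
        1.134241  , -0.08223249]), 'dq': array([-0.00022841, -0.00156374, -0.00029502, -0.00283466, -0.00121794,
       -0.0003069 , -0.00150749]), 'joint_torque': array([ 2.69056145e-03, -5.89102793e+01,  6.43565040e-01, -2.91705519e+01,
       -5.38407220e-02,  1.46279656e-02,  3.69100258e-05]), 'position': array([0.25800716, 0.56880171, 0.22190864]), 'tool_rot': array([-3.14024005e+00,  9.13638463e-05,  2.71579349e+00]), 'wrist_force': array([ 0.70979606, -0.22139155, -0.7887311 ]), 'wrist_torque': array([-0.03996988, -0.01160269,  0.00400978]), 'grip_force': 0.0, 'gripper_width': 0.087786601558701}
```

View pics/top0.png

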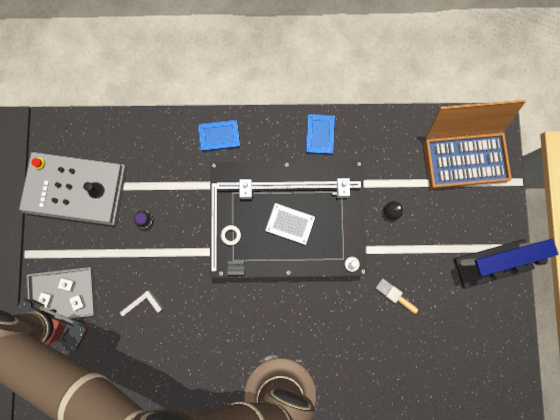

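View pics/side0.png

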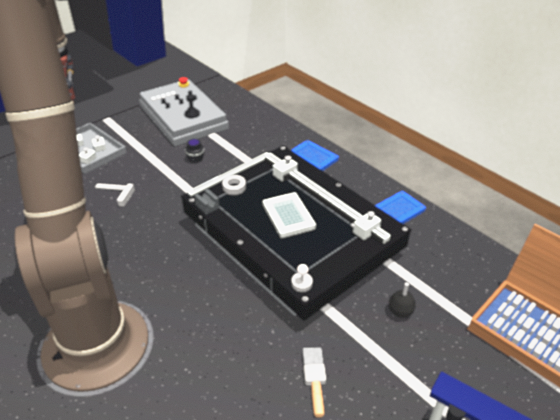

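The top view shows three plate-shaped things: a silver-framed plate on the stage at (290,224), and blue ones on the table at (219,135) and (320,134). I choose the silver one. The stop is at (245,187), the clamp at (343,187), the ring at (231,235), the V-block at (236,268) and the ball at (352,264). Next is a close crop to check the choice.

Run:
```python
from h import *
d=load('top0.png'); c=cv2.resize(d['img'][165:285,205:365],None,fx=5,fy=5,interpolation=cv2.INTER_CUBIC); cv2.imwrite('pics/c0.png',c)
```

```text
(no output)
```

View pics/c0.png

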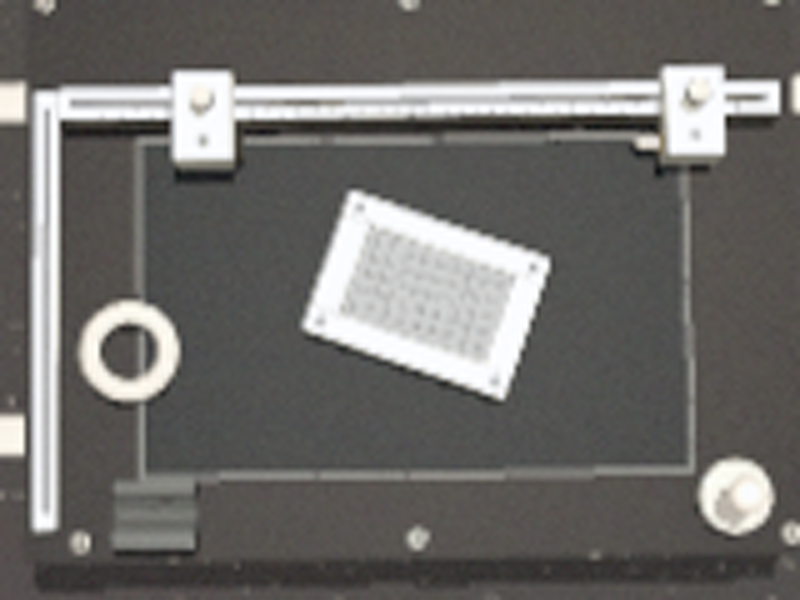

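The crop confirms the silver plate with its grid: corners at crop pixels (352,190), (550,260), (503,400) and (303,328). The stop block is at (172–235, 70–160), and the clamp at (660–724, 66–160) with its plunger pointing left at (637,143).

Run:
```python
from h import *
d=load('top0.png')
f=lambda u,v,z: back(d,205+u/5-.4,165+v/5-.4,z)[:2].round(4)
P=[f(*p,.106) for p in((352,190),(550,260),(503,400),(303,328))]
print('plate',P,np.mean(P,0)); 
for i in range(4): e=P[(i+1)%4]-P[i]; print(np.linalg.norm(e),np.degrees(np.arctan2(e[1],e[0])))
G=[f(*p,.09) for p in((137,141),(685,135),(693,468),(143,476))];print('glass',G,np.mean(G,0))
print('stop top',f(172,70,.126),f(234,160,.126))
print('clamp top',f(661,66,.126),f(724,158,.126),'tip',f(635,143,.1))
print('rail ends',f(60,90,.105),f(780,84,.105),'front',f(420,115,.105),'lbar',f(60,300,.1))
print('ring',f(130,350,.11),'vb',f(155,515,.124),'ball',f(735,495,.095))
c=d['img']
```

```text
plate [array([0.5921, 0.0084]), array([ 0.5475, -0.1122]), array([ 0.4621, -0.0817]), array([0.5074, 0.0393])] [ 0.527275 -0.03655 ]
0.1285827360107102 -110.29527977304872
0.09068301935864286 160.3461759419467
0.1292017414743315 69.4750966087729
0.09016041259887844 -20.042829192835757
glass [array([0.6269, 0.1416]), array([ 0.6271, -0.1998]), array([ 0.4201, -0.1985]), array([0.4194, 0.138 ])] [ 0.523375 -0.029675]
stop top [0.664  0.1171] [0.6081 0.0798]
clamp top [ 0.6634 -0.1808] [ 0.6061 -0.2174] tip [ 0.6206 -0.1671]
rail ends [0.6566 0.1877] [ 0.6558 -0.2573] front [ 0.6386 -0.0341] lbar [0.5269 0.1878]
ring [0.4949 0.1441] vb [0.3951 0.128 ] ball [ 0.4032 -0.2228]
```

Plate centre is (0.527,-0.037), yaw about -20°. The stop corner is (0.632,0.075), so home is centre (0.587,0.010). Clamp face is at y -0.181. The measured sizes match those given (plate 129 x 90 mm). Plan: push the long side with both open fingers along y, which squares the plate.

Request:
{"op": "servo_tool", "data": {
  "motion": [
    [[0.011,-0.04,0],[0,0,0.76]],
    [[0.011,-0.04,0],[0,0,0.76]],
    [[0.011,-0.04,0],[0,0,0.76]],
    [[0.011,-0.04,0],[0,0,0.77]],
    [[0.011,-0.04,0],[0,0,0]],
    [[0.011,-0.04,0],[0,0,0]],
    [[0.011,-0.04,0],[0,0,0]],
    [[0.011,-0.04,0],[0,0,0]],
    [[0.011,-0.04,0],[0,0,0]],
    [[0.011,-0.04,0],[0,0,0]],
    [[0.011,-0.04,0],[0,0,0]],
    [[0.011,-0.04,0],[0,0,0]],
    [[0.011,-0.04,0],[0,0,0]],
    [[0.011,-0.04,0],[0,0,0]],
    [[0.011,-0.04,0],[0,0,0]],
    [[0,0,0],[0,0,0]],
    [[0,0,0],[0,0,0]]
  ],
  "hand": 0.0878
}}

```text
time: 1.8
position: [0.4229, -0.0312, 0.2224]
tool_rot: [3.141, -0.001, 3.139]
wrist_force: [-0.8, 0.4, -0.2]
gripper_width: 0.0878
grip_force: 0.0
```

Request:
{"op": "servo_tool", "data": {
  "motion": [
    [[0,0.003,-0.03],[0,0,0]],
    [[0,0.003,-0.03],[0,0,0]],
    [[0,0,-0.03],[0,0,0]],
    [[0,0,-0.025],[0,0,0]],
    [[0,0,-0.011],[0,0,0]],
    [[0,0,0],[0,0,0]],
    [[0,0,0],[0,0,0]]
  ]
}}

```text
time: 2.5
position: [0.4235, -0.0242, 0.0972]
tool_rot: [3.141, 0.0, -3.141]
wrist_force: [0.3, -0.2, -0.3]
gripper_width: 0.088
grip_force: 0.0
```

Request:
{"op": "servo_tool", "data": {
  "motion": [
    [[0.01,0,0],[0,0,0]],
    [[0.01,0,0],[0,0,0]],
    [[0.005,0,0],[0,0,0]],
    [[0.004,0,0],[0,0,0]],
    [[0.004,0,0],[0,0,0]],
    [[0.004,0,0],[0,0,0]],
    [[0.004,0,0],[0,0,0]],
    [[0.004,0,0],[0,0,0]],
    [[0,0,0],[0,0,0]]
  ]
}}

```text
time: 3.4
position: [0.4689, -0.0247, 0.0967]
tool_rot: [-3.142, 0.001, -3.141]
wrist_force: [0.4, 0.3, -0.5]
gripper_width: 0.0877
grip_force: 0.0
```

Request:
{"op": "servo_tool", "data": {
  "motion": [
    [[0.004,0,0],[0,0,0]],
    [[0.004,0,0],[0,0,0]],
    [[0.004,0,0],[0,0,0]],
    [[0.004,0,0],[0,0,0]]
  ]
}}

```text
time: 3.8
position: [0.4846, -0.0248, 0.0967]
tool_rot: [-3.142, 0.0, -3.142]
wrist_force: [-1.6, -1.2, -1.4]
gripper_width: 0.0881
grip_force: 0.5
```

Run:
```python
from h import *
d=grab('top','top1.png'); cv2.imwrite('pics/c1.png',cv2.resize(d['img'][165:285,205:365],None,fx=5,fy=5,interpolation=cv2.INTER_CUBIC))
w=grab('wrist','w1.png'); s=grab('side','side1.png')
cv2.imwrite('pics/m1.png',np.hstack([cv2.resize(w['img'],(400,300)),cv2.resize(s['img'][140:320,170:410],(400,300))]))
```

```text
(no output)
```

View pics/m1.png

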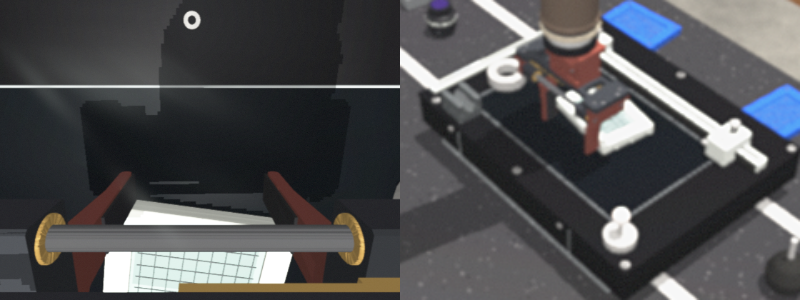

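View pics/c1.png

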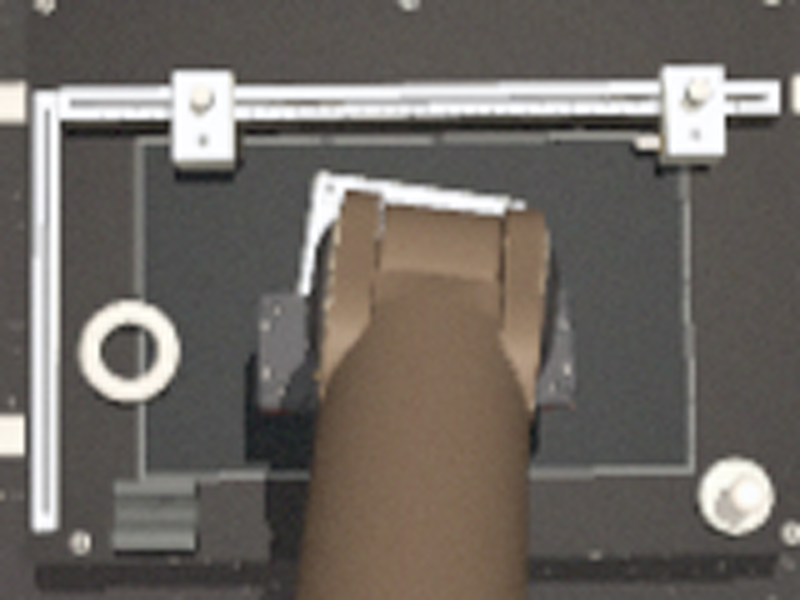

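Run:
```python
from h import *
w=load('w1.png');V=w['view'];print(-V[:3,:3].T@V[:3,3],V[:3,:3].round(2).tolist())
for y in(-.0755,.0265): print(proj(w,(.4846,y,.0967)),proj(w,(.4946,y,.0967)))
s=5/7
for u,v in((135,200),(275,215),(128,172),(268,172)): print(back(w,u*1.4,v*1.4,.106))
```

```text
[ 0.41370431 -0.02598262  0.25797572] [[0.0, 1.0, 0.0], [0.97, -0.0, 0.26], [0.26, 0.0, -0.97]]
[177.36530357 261.02177606] [178.87728795 279.69568307]
[386.20599295 260.91345845] [384.62159208 279.58395616]
[ 0.49009386 -0.06792726  0.106     ]
[0.50110023 0.02451775 0.106     ]
[ 0.47061836 -0.07107233  0.106     ]
[0.47066484 0.01771281 0.106     ]
```

The plate is turning as intended and is now about 7–8° from square. I keep pushing in +x.

Request:
{"op": "servo_tool", "data": {
  "motion": [
    [[0.004,0,0],[0,0,0]],
    [[0.004,0,0],[0,0,0]],
    [[0.004,0,0],[0,0,0]],
    [[0.004,0,0],[0,0,0]],
    [[0.003,0,0],[0,0,0]],
    [[0.003,0,0],[0,0,0]],
    [[0.003,0,0],[0,0,0]],
    [[0,0,0],[0,0,0]]
  ]
}}

```text
time: 4.75
position: [0.5097, -0.0246, 0.0967]
tool_rot: [3.142, 0.001, -3.141]
wrist_force: [-0.8, 0.1, -0.8]
gripper_width: 0.088
grip_force: 0.1
```

Run:
```python
from h import *
d=grab('top','top2.png'); w=grab('wrist','w2.png')
cv2.imwrite('pics/m2.png',np.hstack([cv2.resize(w['img'],(400,300)),cv2.resize(d['img'][175:250,230:330],(400,300),interpolation=cv2.INTER_CUBIC)]))
```

```text
(no output)
```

View pics/m2.png

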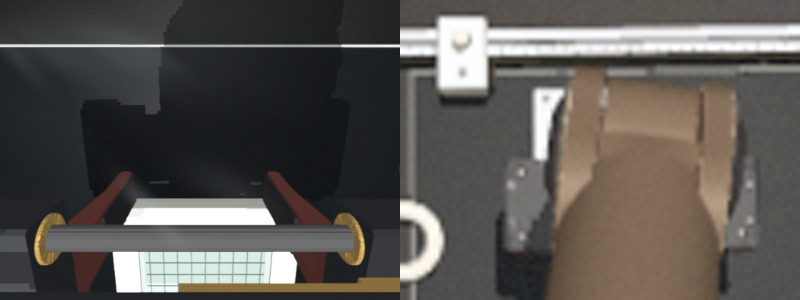

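The plate is now square, its -x edge on both fingers, with its left corner about 30 mm short of the stop and its far side about 24 mm from the rail. I push it to a few mm short of the rail and then lift away.

Request:
{"op": "servo_tool", "data": {
  "motion": [
    [[0.003,0,0],[0,0,0]],
    [[0.003,0,0],[0,0,0]],
    [[0.003,0,0],[0,0,0]],
    [[0.003,0,0],[0,0,0]],
    [[0.003,0,0],[0,0,0]],
    [[0.002,0,0],[0,0,0]],
    [[0,0,0],[0,0,0]],
    [[-0.01,0,0],[0,0,0]],
    [[-0.01,0,0],[0,0,0]],
    [[0,0,0.03],[0,0,0]],
    [[0,0,0.03],[0,0,0]]
  ]
}}

```text
time: 5.95
position: [0.5044, -0.025, 0.1568]
tool_rot: [-3.141, -0.002, 3.141]
wrist_force: [1.1, 0.2, 0.6]
gripper_width: 0.0875
grip_force: 0.0
```

Request:
{"op": "servo_tool", "data": {
  "motion": [
    [[0.006,-0.008,0],[0,0,-0.95]],
    [[0.006,-0.008,0],[0,0,-0.95]],
    [[0.006,-0.008,0],[0,0,-0.95]],
    [[0.006,-0.008,0],[0,0,-0.95]],
    [[0.006,-0.008,0],[0,0,-0.95]],
    [[0.006,-0.008,0],[0,0,-0.95]],
    [[0.006,-0.008,0],[0,0,-0.95]],
    [[0.006,-0.008,0],[0,0,-0.95]],
    [[0.006,-0.008,0],[0,0,-0.95]],
    [[0.006,-0.008,0],[0,0,-0.95]],
    [[0.004,-0.008,0],[0,0,-0.95]],
    [[0,-0.004,0],[0,0,-0.8]],
    [[0,0,0],[0,0,0]],
    [[0,0,0],[0,0,0]]
  ],
  "hand": 0.04
}}

```text
time: 7.35
position: [0.5696, -0.1165, 0.1566]
tool_rot: [-3.141, -0.0, 1.574]
wrist_force: [0.3, 1.2, -0.4]
gripper_width: 0.0403
grip_force: 0.0
```

Run:
```python
from h import *
d=grab('top','top3.png'); w=grab('wrist','w3.png')
cv2.imwrite('pics/m3.png',np.hstack([cv2.resize(w['img'],(400,300)),cv2.resize(d['img'][175:250,230:330],(400,300),interpolation=cv2.INTER_CUBIC)]))
```

```text
(no output)
```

View pics/m3.png

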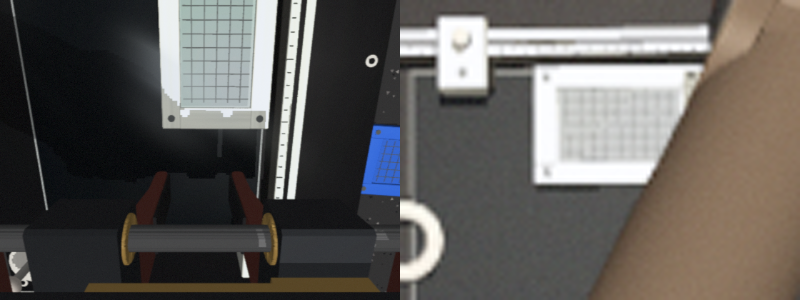

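The wrist view shows the plate's right end from (162,128) to (268,128), and the rail edge at about x=275 px. The top view has the plate's left corners at (535,65) and (535,182). I convert these.

Run:
```python
from h import *
w=load('w3.png'); d=load('top3.png')
for u,v,z in((162,128,.106),(268,128,.106),(160,10,.106),(278,10,.106),(277,195,.105),(293,10,.105)): print(back(w,u*1.4,v*1.4,z).round(4))
for u,v in((135,65),(135,183)): print(back(d,230+u/4-.4,175+v/4-.4,.106).round(4))
```

```text
[ 0.5381 -0.0859  0.106 ]
[ 0.6275 -0.0857  0.106 ]
[0.5398 0.004  0.106 ]
[0.6285 0.0043 0.106 ]
[ 0.6405 -0.1477  0.105 ]
[0.6401 0.0046 0.105 ]
[0.6291 0.0438 0.106 ]
[0.5377 0.0446 0.106 ]
```

Request:
{"op": "servo_tool", "data": {
  "motion": [
    [[0.005,0,-0.02],[0,0,0]],
    [[0.006,0,-0.02],[0,0,0]],
    [[0,0,-0.015],[0,0,0]],
    [[0,0,-0.005],[0,0,0]],
    [[0,0.006,0],[0,0,0]],
    [[0,0.006,0],[0,0,0]],
    [[0,0.004,0],[0,0,0]],
    [[0,0.004,0],[0,0,0]],
    [[0,0.004,0],[0,0,0]],
    [[0,0.004,0],[0,0,0]],
    [[0,0.004,0],[0,0,0]],
    [[0,0.004,0],[0,0,0]],
    [[0,0.004,0],[0,0,0]],
    [[0,0.004,0],[0,0,0]],
    [[0,0,0],[0,0,0]],
    [[0,0,0],[0,0,0]]
  ]
}}

```text
time: 9.05
position: [0.5808, -0.0717, 0.0963]
tool_rot: [-3.141, -0.001, 1.572]
wrist_force: [0.1, 0.1, -0.1]
gripper_width: 0.0401
grip_force: 0.0
```

Request:
{"op": "servo_tool", "data": {
  "motion": [
    [[0,0.002,0],[0,0,0]],
    [[0,0.001,0],[0,0,0]],
    [[0,0.001,0],[0,0,0]],
    [[0,0,0],[0,0,0]],
    [[0,0,0],[0,0,0]]
  ]
}}

```text
time: 9.55
position: [0.5812, -0.0685, 0.0967]
tool_rot: [-3.142, -0.0, 1.571]
wrist_force: [-0.2, 0.1, -0.2]
gripper_width: 0.0396
grip_force: 0.0
```

Request:
{"op": "servo_tool", "data": {
  "motion": [
    [[0,0.001,0],[0,0,0]],
    [[0,0.001,0],[0,0,0]],
    [[0,0.001,0],[0,0,0]],
    [[0,0,0],[0,0,0]]
  ]
}}

```text
time: 9.95
position: [0.5811, -0.0663, 0.0967]
tool_rot: [3.142, 0.001, 1.57]
wrist_force: [-0.5, -3.7, 0.2]
gripper_width: 0.04
grip_force: 1.4
```

Request:
{"op": "servo_tool", "data": {
  "motion": [
    [[0,0.001,0],[0,0,0]],
    [[0,0.001,0],[0,0,0]],
    [[0,0,0],[0,0,0]]
  ]
}}

```text
time: 10.25
position: [0.5809, -0.0653, 0.0967]
tool_rot: [-3.142, 0.002, 1.57]
wrist_force: [-0.4, -6.2, -0.3]
gripper_width: 0.0402
grip_force: 2.9
```

About 6 N at rest, so the plate is against the stop. I back off, turn and go to the long side.

Request:
{"op": "servo_tool", "data": {
  "motion": [
    [[0,-0.008,0],[0,0,0]],
    [[0,-0.008,0],[0,0,0]],
    [[0,0,0.03],[0,0,0]],
    [[0,0,0.03],[0,0,0]],
    [[-0.008,0.008,0],[0,0,0.94]],
    [[-0.008,0.008,0],[0,0,0.94]],
    [[-0.008,0.008,0],[0,0,0.94]],
    [[-0.008,0.008,0],[0,0,0.94]],
    [[-0.008,0.008,0],[0,0,0.94]],
    [[-0.008,0.008,0],[0,0,0.94]],
    [[-0.008,0.008,0],[0,0,0.94]],
    [[-0.008,0.008,0],[0,0,0.94]],
    [[-0.008,0.008,0],[0,0,0.94]],
    [[-0.008,0.007,0],[0,0,0.94]],
    [[0,0.005,0],[0,0,0.94]],
    [[0,0,0],[0,0,0.91]],
    [[0,0,0],[0,0,0]],
    [[0,0,0],[0,0,0]]
  ],
  "hand": 0.0878
}}

```text
time: 12.05
position: [0.5012, 0.0039, 0.1568]
tool_rot: [3.141, 0.0, 3.137]
wrist_force: [0.8, -0.2, -0.2]
gripper_width: 0.0876
grip_force: 0.0
```

Request:
{"op": "servo_tool", "data": {
  "motion": [
    [[0,0,-0.03],[0,0,0]],
    [[0,0,-0.02],[0,0,0]],
    [[0,0,-0.01],[0,0,0]],
    [[0.006,0,0],[0,0,0]],
    [[0.006,0,0],[0,0,0]],
    [[0.004,0,0],[0,0,0]],
    [[0.003,0,0],[0,0,0]],
    [[0.003,0,0],[0,0,0]],
    [[0.002,0,0],[0,0,0]],
    [[0.002,0,0],[0,0,0]],
    [[0,0,0],[0,0,0]]
  ]
}}

```text
time: 13.15
position: [0.5268, 0.0041, 0.0966]
tool_rot: [-3.142, -0.001, 3.142]
wrist_force: [-1.8, -0.4, 1.2]
gripper_width: 0.0877
grip_force: 0.9
```

Request:
{"op": "servo_tool", "data": {
  "motion": [
    [[0.001,0,0],[0,0,0]],
    [[0.001,0,0],[0,0,0]],
    [[0.001,0,0],[0,0,0]],
    [[0,0,0],[0,0,0]]
  ]
}}

```text
time: 13.55
position: [0.5305, 0.0041, 0.0965]
tool_rot: [-3.141, 0.0, 3.142]
wrist_force: [-1.9, -0.1, 0.7]
gripper_width: 0.0879
grip_force: 0.6
```

Request:
{"op": "servo_tool", "data": {
  "motion": [
    [[0.001,0,0],[0,0,0]],
    [[0.001,0,0],[0,0,0]],
    [[0,0,0],[0,0,0]]
  ]
}}

```text
time: 13.85
position: [0.5316, 0.0041, 0.0965]
tool_rot: [-3.142, -0.001, 3.142]
wrist_force: [-4.9, -2.1, 3.3]
gripper_width: 0.0877
grip_force: 2.3
```

Request:
{"op": "servo_tool", "data": {
  "motion": [
    [[0.001,0,0],[0,0,0]],
    [[0,0,0],[0,0,0]]
  ]
}}

```text
time: 14.05
position: [0.5319, 0.0041, 0.0965]
tool_rot: [3.141, -0.003, -3.142]
wrist_force: [-7.4, -0.9, 4.4]
gripper_width: 0.0877
grip_force: 3.7
```

Seated against the rail with about 7 N. I retreat, close the hand and go behind the clamp.

Request:
{"op": "servo_tool", "data": {
  "motion": [
    [[-0.008,0,0],[0,0,0]],
    [[-0.008,0,0],[0,0,0]],
    [[0,0,0.035],[0,0,0]],
    [[0,0,0.04],[0,0,0]],
    [[0.01,-0.02,0],[0,0,-0.94]],
    [[0.01,-0.02,0],[0,0,-0.94]],
    [[0.01,-0.02,0],[0,0,-0.94]],
    [[0.01,-0.02,0],[0,0,-0.94]],
    [[0.01,-0.02,0],[0,0,-0.94]],
    [[0.01,-0.02,0],[0,0,-0.94]],
    [[0.01,-0.02,0],[0,0,-0.94]],
    [[0.01,-0.02,0],[0,0,-0.94]],
    [[0.01,-0.02,0],[0,0,-0.94]],
    [[0.01,-0.02,0],[0,0,-0.94]],
    [[0.01,-0.02,0],[0,0,-0.94]],
    [[0.01,-0.02,0],[0,0,-0.91]],
    [[0,-0.015,0],[0,0,0]],
    [[0,0,0],[0,0,0]],
    [[0,0,0],[0,0,0]]
  ],
  "hand": 0.0
}}

```text
time: 15.95
position: [0.6367, -0.2506, 0.1716]
tool_rot: [3.142, -0.001, 1.573]
wrist_force: [-0.6, 0.3, -0.8]
gripper_width: 0.0007
grip_force: 0.0
```

Run:
```python
from h import *
d=grab('top','top4.png'); w=grab('wrist','w4.png')
cv2.imwrite('pics/m4.png',np.hstack([cv2.resize(w['img'],(400,300)),cv2.resize(d['img'][165:240,230:330],(400,300),interpolation=cv2.INTER_CUBIC)]))
```

```text
(no output)
```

View pics/m4.png

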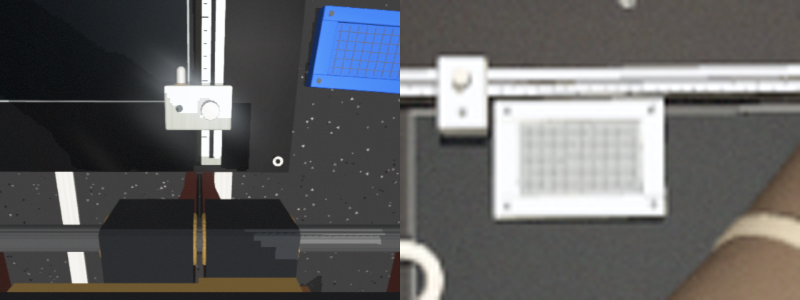

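The plate is square against the rail and stop (right panel corners at (495,98), (664,98), (665,217)). In the wrist view the clamp block spans (165–232, 86–130), with its plunger at (181,68). I compute the travel.

Run:
```python
from h import *
w=load('w4.png'); d=load('top4.png')
for u,v,z in((165,86,.126),(232,86,.126),(231,113,.126),(166,130,.09),(181,67,.1)): print('clamp',back(w,u*1.4,v*1.4,z).round(4))
for u,v in((95,98),(264,98),(265,217),(95,218)): print(back(d,230+u/4-.4,165+v/4-.4,.106).round(4))
```

```text
clamp [ 0.6096 -0.1848  0.126 ]
clamp [ 0.6625 -0.1847  0.126 ]
clamp [ 0.6625 -0.206   0.126 ]
clamp [ 0.6046 -0.2271  0.09  ]
clamp [ 0.6207 -0.1693  0.1   ]
[0.6349 0.0745 0.106 ]
[ 0.6335 -0.0556  0.106 ]
[ 0.5412 -0.0547  0.106 ]
[0.5419 0.0751 0.106 ]
```

Request:
{"op": "servo_tool", "data": {
  "motion": [
    [[0,0,-0.025],[0,0,0]],
    [[0,0,-0.02],[0,0,0]],
    [[0,0,-0.013],[0,0,0]],
    [[0,0,0],[0,0,0]],
    [[0,0.008,0],[0,0,0]],
    [[0,0.006,0],[0,0,0]],
    [[0,0.004,0],[0,0,0]],
    [[0,0.004,0],[0,0,0]],
    [[0,0.005,0],[0,0,0]],
    [[0,0.006,0],[0,0,0]],
    [[0,0.006,0],[0,0,0]],
    [[0,0.006,0],[0,0,0]],
    [[0,0.006,0],[0,0,0]],
    [[0,0.006,0],[0,0,0]],
    [[0,0.006,0],[0,0,0]],
    [[0,0.006,0],[0,0,0]],
    [[0,0.006,0],[0,0,0]],
    [[0,0.006,0],[0,0,0]]
  ]
}}

```text
time: 17.85
position: [0.6378, -0.1718, 0.1146]
tool_rot: [3.139, 0.003, 1.569]
wrist_force: [2.0, -6.9, 0.2]
gripper_width: 0.0006
grip_force: 2.7
```

Request:
{"op": "servo_tool", "data": {
  "motion": [
    [[0,0.005,0],[0,0,0]],
    [[0,0.005,0],[0,0,0]],
    [[0,0.005,0],[0,0,0]],
    [[0,0.005,0],[0,0,0]],
    [[0,0.005,0],[0,0,0]],
    [[0,0.005,0],[0,0,0]],
    [[0,0.005,0],[0,0,0]],
    [[0,0.005,0],[0,0,0]],
    [[0,0.003,0],[0,0,0]],
    [[0,0.003,0],[0,0,0]],
    [[0,0.003,0],[0,0,0]],
    [[0,0.002,0],[0,0,0]],
    [[0,0.002,0],[0,0,0]],
    [[0,0.002,0],[0,0,0]],
    [[0,0.002,0],[0,0,0]],
    [[0,0,0],[0,0,0]]
  ]
}}

```text
time: 19.45
position: [0.6377, -0.1149, 0.1146]
tool_rot: [3.139, 0.003, 1.57]
wrist_force: [1.8, -4.9, 0.9]
gripper_width: 0.0005
grip_force: 2.8
```

Request:
{"op": "servo_tool", "data": {
  "motion": [
    [[0,0.002,0],[0,0,0]],
    [[0,0.002,0],[0,0,0]],
    [[0,0,0],[0,0,0]],
    [[0,0,0],[0,0,0]]
  ]
}}

```text
time: 19.85
position: [0.6378, -0.1113, 0.1146]
tool_rot: [3.139, 0.003, 1.569]
wrist_force: [1.0, -6.3, 0.6]
gripper_width: 0.0005
grip_force: 3.1
```

Request:
{"op": "servo_tool", "data": {
  "motion": [
    [[0,-0.01,0],[0,0,0]],
    [[0,-0.03,0],[0,0,0]],
    [[0,-0.04,0.02],[0,0,0]],
    [[0,-0.03,0.04],[0,0,0]],
    [[0,-0.02,0.03],[0,0,0]],
    [[0,0,0],[0,0,0]],
    [[0,0,0],[0,0,0]]
  ]
}}

```text
time: 20.55
position: [0.637, -0.2392, 0.2041]
tool_rot: [3.141, -0.001, 1.57]
wrist_force: [-0.3, 0.5, -0.1]
gripper_width: 0.0004
grip_force: 0.0
```

Run:
```python
from h import *
d=grab('top','top5.png'); w=grab('wrist','w5.png')
cv2.imwrite('pics/m5.png',np.hstack([w['img'][0:210,170:450].repeat(2,0)[:400].repeat(1,1) if 0 else cv2.resize(w['img'][0:200,180:380],(400,400),interpolation=cv2.INTER_CUBIC),cv2.resize(d['img'][165:245,240:320],(400,400),interpolation=cv2.INTER_CUBIC)]))
```

```text
(no output)
```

View pics/m5.png

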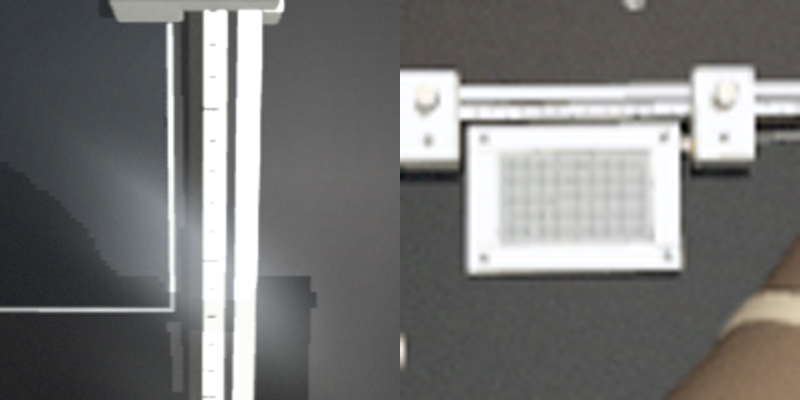

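In the top view the plate is still square at the stop. Its right end is at panel x=281 and the clamp block's left edge at 292, with the plunger between them. I measure the gap.

Run:
```python
from h import *
d=load('top5.png')
g=lambda u,v,z: back(d,240+u/5-.4,165+v/5-.4,z)[:2].round(4)
for n,u,v,z in(('pl',66,123,.106),('pl',281,123,.106),('pl',282,270,.106),('pl',67,273,.106),('cl',292,70,.126),('cr',355,160,.126),('sl',59,160,.126)): print(n,g(u,v,z))
print(manip.state()['wrist_force'])
```

```text
pl [0.6346 0.0762]
pl [ 0.6332 -0.0562]
pl [ 0.5419 -0.0552]
pl [0.5416 0.0762]
cl [ 0.6621 -0.0623]
cr [ 0.6062 -0.0995]
sl [0.6081 0.0798]
[ 0.07976701 -0.61828188 -0.96491025]
```

Run:
```python
from h import *
d=load('top5.png'); I=d['img'].astype(float).mean(2)
# subpixel half-level crossings in rows through block fronts (dark glass background)
for v in(193,194,195):
    r=I[v,225:400]; t=130
    x=[225+i+(t-r[i])/(r[i+1]-r[i]) for i in range(len(r)-1) if (r[i]-t)*(r[i+1]-t)<0]
    print(v,[(round(a,2),round(back(d,a,v,.126)[1],4)) for a in x])
for v in(200,208,215):
    r=I[v,270:310]; t=130; i=[k for k in range(len(r)-1) if r[k]>t>=r[k+1]][-1]; a=270+i+(t-r[i])/(r[i+1]-r[i]); print('plate end',a,back(d,a,v,.106)[1])
    r=I[v,240:275]; i=[k for k in range(len(r)-1) if r[k]<t<=r[k+1]][-1]; print([round(q) for q in r[10:20]])
```

```text
193 [(np.float64(232.34), np.float64(0.1374)), (np.float64(251.55), np.float64(0.0793)), (np.float64(252.66), np.float64(0.0759)), (np.float64(310.83), np.float64(-0.1005))]
194 [(np.float64(238.6), np.float64(0.1185)), (np.float64(251.54), np.float64(0.0793)), (np.float64(252.68), np.float64(0.0759)), (np.float64(310.65), np.float64(-0.0998))]
195 [(np.float64(238.6), np.float64(0.1185)), (np.float64(251.55), np.float64(0.0793)), (np.float64(252.69), np.float64(0.0759)), (np.float64(295.71), np.float64(-0.0545)), (np.float64(297.59), np.float64(-0.0602)), (np.float64(310.63), np.float64(-0.0997))]
plate end 295.6727642276423 -0.05517934387336741
[33, 47, 73, 166, 253, 253, 253, 253, 252, 240]
plate end 295.74943566591423 -0.0549735430067671
[82, 79, 78, 167, 253, 253, 253, 253, 252, 241]
plate end 296.2046783625731 -0.05598226305516467
[81, 79, 81, 170, 252, 250, 234, 242, 253, 253]
```

The robot's own contact positions (46.0 mm apart, less the 36 mm block and the rubber's spring-back) put the plunger about 6–7 mm in. The image suggests about 8 mm. Both are inside 2–10.5 mm, and the robot is clear of everything, so I hand in.

```bash
python3 -c "
from bench import manip
print(manip.job_done())"
```

```text
the job is handed in; nothing more can be done
None
```

I handed the job in with the plate square against the rail and the end stop, the clamp's plunger pressed in about 6–8 mm, and the arm clear of everything; no verdict came back.

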